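# Close up the screen curing box

## Task

The phone in its tray is ready to be cured, but the tray still sticks out of the curing box on the bench. Push the tray straight in until it is fully home against its stops, then push the box's door shut until it snaps over its catch and stays fully closed. Leave the other things on the bench where they are.

Things in the scene. Friction and masses are not known exactly. Their poses are not given: they have to be found in the camera images.
- curing_box: low white box fixed to the bench, 220 deep (x) x 220 wide (y) x 105 mm high, amber window in the roof. Origin: centre of its underside; own x runs from the open front (robot's side) to the back, y to the left seen from the front. Roof's front edge at own x = -110 mm, roof from z = 90 to 105 mm. Inner floor at z = 15 mm with a 20 mm sill in front
- tray_front (a point): centre of the front face of the tray's upright front wall, 45 mm above the bench. Wall 90 mm wide, 8 thick, top 70 mm above the bench. The tray is a loose aluminium plate, 176 x 90 mm, about 0.4 kg, a black phone clamped flat in it; it slides along the box's x between low guide rails (2.5 mm play each side). Starts 40 to 75 mm short of home. Axes: the box's, when straight
- tray_home (a point): fixed point of the box: where tray_front is when the tray is home against the stops at the back; at x = -118, y = 0, z = 45 mm in the box's frame, so the wall then still stands 8 mm in front of the roof's edge. The closed door leaves room only for a tray less than 16 mm short of home
- door (a joint): door angle (rad): 0 = closed on the catch, grows as it swings open towards the robot, limit 1.95; starts at 1.35 to 1.75. It swings freely, little friction, stays where left. In the last 0.07 rad or so a tongue on it meets a spring ball in the box: about 5 to 12 N near the free edge pushes it over, then the spring pulls the door to 0 and holds it
- door_hinge (a point): on the door's upright hinge axis, 50 mm above the bench; at x = -112, y = +110 mm in the box's frame (left front edge). Axes turn with the door: own -y runs from the hinge to the free edge at 217 mm, own -x is the outward normal; parallel to the box's when closed. The door is a grey pan 216 mm wide, 28 mm deep, from 2 to 100 mm above the bench
- door_face (a point): point on the flat outer face of the door (28 mm out from the hinge axis along own -x), 160 mm from the hinge, 60 mm above the bench; axes as door_hinge. An upright pull strip stands out 10 mm from this face at 210 to 216 mm from the hinge; the rest is flat
- bottle: bystander: white bottle, 60 mm across, 140 mm high, to the right of the box; origin at the centre of its underside; leave alone
- open_phone: bystander: opened black phone lying flat, 148 x 72 x 9 mm, on the right; origin at the centre of its underside; leave alone
- parts_bin: bystander: low grey divided parts bin, 160 x 100 x 35 mm, to the left of the box; origin at the centre of its underside; leave alone
- screwdriver: bystander: screwdriver lying flat, 150 mm long, on the left; leave alone

How it is judged:
On the way, in this order (a step that is already met when the one before it is completed fails the run):
1. the tray is pushed fully home against its stops (x of tray_front in the frame of curing_box above -0.126 m), for 0.2 s.
2. the door is shut and seated on its catch (value of joint door below 0.02 rad), for 0.2 s.
At the end, for the whole second after the job is handed in: The tray is home against its stops to within 8 mm, and the door is closed to within 0.02 rad, held by its catch (x of tray_front in the frame of curing_box above -0.126 m and value of joint door below 0.02 rad); the robot touches nothing.
It fails at once if a bystander is moved by more than 30 mm (distance of any of bottle, open_phone, parts_bin, screwdriver from where it was at the start of the episode above 0.03 m).
It also fails if it takes over 58 s, if anything falls off the work surface, if the arm or the gripper's body presses on something with over 40 N, if the wrist force passes 120 N, or if a joint passes its speed limit or range.

## Robot

A 6-joint arm with a two-finger parallel gripper is mounted at the origin on the work surface. World frame = base frame: x ahead of the robot, y to its left, z up, the work surface at z = 0. Lengths are in m, angles in rad, forces in N, time in s.
With the tool pointing down it reaches from about 0.25 to 0.775 m from the base axis. Payload 4 kg.
Tool frame: the origin (TCP) lies at the very end of the fingers, on their centre line; the grasp point (between the pads) lies 19 mm behind it (robot.pinch_z is the distance from the TCP to the grasp point, in m); z points along the fingers, y is the line along which they close (so a half turn about z gives the same grasp; the last joint's range is limited). The gripper opens to 94 mm and grips with 3 to 60 N. Pads are 16 mm wide; open, the fingers measure 119 mm over their backs; the gripper's body (75 mm by 177 mm) begins 78 mm behind the grasp point.
Start: joints at [1.019, 0.087, 1.371, -0, 1.684, -0.103], TCP at [0.239, 0.496, 0.175] pointing down, gripper open.
Joint ranges: [-3.1, 3.1], [-0.76, 2.03], [0.27, 2.55], [-1.08, 4.22], [0.17, 2.65], [-2.57, 2.57]. Speed limits (rad/s): [2.79, 2.79, 3.14, 3.14, 3.14, 3.14].

## Interface

Orientations are given as [roll, pitch, yaw] about the fixed x, y, z axes, in that order (R = Rz(yaw) Ry(pitch) Rx(roll)).
In Python, from bench import robot gives the robot as it stands.
- The arm moves only by the tool arm_command, never from a script. Its argument "targets" is one flat list of numbers, 7 for each row, row after row: the turn, a rotation vector about the tool's x, y, z in degrees, then the shift along the tool's x, y, z in mm, then the closure, from -1 (fully open) to 1 (shut). In form: [ax, ay, az, x, y, z, hand, ax, ay, az, x, y, z, hand, ...]. A call has 1 to 20 rows; each row is the pose to reach, as a shift and turn from the pose commanded when the call began, along the tool's axes at that moment; what a row does not reach only later rows make up. A row lasts 1/10 s, in which the tool goes at most 50 mm and 8.59 degrees, less where a joint would pass 70% of its speed; a pose out of reach is approached as far as the arm can. A call with a gripper value outside its range is refused whole. The fingers move at their own pace and stop on an object; the grip force is fixed at half the most. Time passes only in rows, so rows that repeat a pose let the fingers close. It gives the time, the measured TCP pose, the force, the opening and the grip force at its end, in the units of the state.
- robot.get_obs(): the state, without advancing time (a new reading comes with each control period).
- robot.snapshot(name): name is "scene" or "side" or "wrist"; returns a dict with "color" (384x512x3 uint8, red, green, blue), "range_z" (384x512 float32, m along the optical axis (not along the pixel's ray), 0 where there is no reading), "fx", "fy", "cx", "cy" (pixels), "T" (4x4, takes a point from camera to world coordinates); the wrist camera has in their place "T_tool_cam" (4x4, takes a point from camera to tool coordinates, whose origin is the TCP and whose axes are the flange's). Camera axes: x right, y down, z forward; pixel columns grow to the right and rows downward; lengths in m; the calibration is good to about 2 mm. A picture is of the moment at which its call begins: read the wrist's pose just before it.
- robot.close_job(): hands the job in; it is judged then, once.
The state is a dict: "time": time; "joint_positions": joint angles; "qvel": joint speeds; "joint_torque": joint torques, N m; "tool_pos": TCP position; "ee_rot": TCP orientation; "wrist_force": force on the tool from outside, world axes, zero at the start; "wrist_torque": the same for the moment, N m; "width": finger opening in m; "finger_force": force on a finger pad.
Only numpy, scipy, OpenCV 4.12 (cv2) and the standard library are available. Lean on these libraries where they do the work, as an engineer would, in place of code of your own. Each camera call takes 0.05 s, during which the arm holds its last target. There are 200 camera calls.

## Working session

There is one attempt and no reset: what is moved stays moved. The work goes in short steps, Python scripts to look and compute and a tool call to move; the robot and the scene stay as the last step left them, time stands still between calls to the robot, and variables do not carry over. Pictures are saved under pics/ and viewed, at most 10 in all, crops included, and the job is handed in when it is done.

Besides the shell and the picture viewer there is one more tool, called after "Emit:" as name(argument=value, ...) on one line, values as JSON. arm_command: Moves the arm, as the interface text tells. Its arguments: {"type":"object","properties":{"targets":{"type":"array"}},"required":["targets"]}

```bash
mkdir -p pics
python3 - <<'E'
from bench import robot
import cv2,numpy as np
o=robot.get_obs();print(o['time'],o['tool_pos'],o['ee_rot'],o['width'])
for n in("scene","side"):
    s=robot.snapshot(n);np.savez(f"{n}.npz",**s);cv2.imwrite(f"pics/{n}.png",s["color"][...,::-1]);print(n,s["T"].round(3).tolist(),s["fx"])
E
```

```text
0.0 [0.23832794 0.49500442 0.1739293 ] [-3.13944609e+00 -2.01096850e-04  2.69277966e+00] 0.09401511090402667
scene [[0.824, 0.459, -0.332, 0.872], [0.566, -0.67, 0.48, -0.444], [-0.002, -0.583, -0.812, 0.853], [0.0, 0.0, 0.0, 1.0]] 359.7092842451499
side [[0.719, -0.445, 0.534, -0.082], [-0.695, -0.468, 0.545, -0.643], [0.007, -0.763, -0.646, 0.838], [0.0, 0.0, 0.0, 1.0]] 472.3331446200701
```

View pics/scene.png

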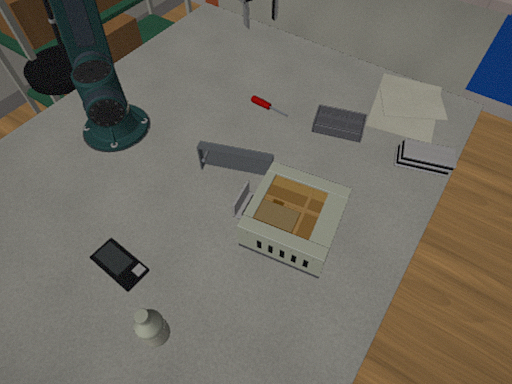

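View pics/side.png

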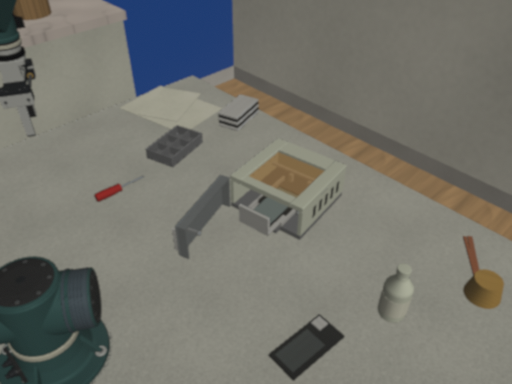

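The scene view shows the box at about (295,215), the open door from (273,160) to (200,150), and the tray wall at (242,199). The bystanders are clear of the working area. Next I measure the roof, door and tray from the depth readings.

```bash
cat > h.py <<'E'
import numpy as np,cv2
def cloud(s):
    z=s["range_z"];v,u=np.mgrid[:z.shape[0],:z.shape[1]]
    p=np.stack([(u-s["cx"])/s["fx"]*z,(v-s["cy"])/s["fy"]*z,z],-1)
    return p@s["T"][:3,:3].T+s["T"][:3,3]
E
python3 - <<'E'
from h import *
for n in("scene","side"):
    s=dict(np.load(n+".npz"));P=cloud(s);c=s["color"].astype(int)
    z=P[...,2];reg=(s["range_z"]>0)&(P[...,0]>.2)&(P[...,0]<.85)&(abs(P[...,1])<.4)
    m=(reg&(z>.08)&(z<.125)).astype(np.uint8)
    k,l,st,ce=cv2.connectedComponentsWithStats(m)
    for i in range(1,k):
        if st[i,4]>40:
            q=P[l==i];r=cv2.minAreaRect(q[:,:2].astype(np.float32)*1000)
            print(n,"hi",st[i],q.mean(0).round(3),np.median(q[:,2]).round(3),np.round(r[0]),np.round(r[1]),round(r[2],1),cv2.boxPoints(r).round().tolist(),c[l==i].mean(0).round())
    m=(reg&(z>.025)&(z<.08)).astype(np.uint8)
    k,l,st,ce=cv2.connectedComponentsWithStats(m)
    for i in range(1,k):
        if st[i,4]>40:
            q=P[l==i];r=cv2.minAreaRect(q[:,:2].astype(np.float32)*1000)
            print(n,"lo",st[i],q.mean(0).round(3),cv2.boxPoints(r).round().tolist(),q[:,2].max().round(3))
E
```

```text
scene hi [ 197  141  155  125 7904] [0.661 0.002 0.103] 0.103 [568.   0.] [438. 247.] 9.7 [[331.0, 85.0], [372.0, -159.0], [805.0, -85.0], [763.0, 159.0]] [125. 117.  96.]
scene hi [146 309  18  23 228] [ 0.58  -0.387  0.099] 0.099 [ 574. -385.] [24. 55.] 65.2 [[544.0, -384.0], [594.0, -407.0], [604.0, -385.0], [554.0, -362.0]] [80. 81. 74.]
scene lo [252  95  20  11  69] [0.332 0.359 0.027] [[297.0, 350.0], [371.0, 346.0], [373.0, 367.0], [298.0, 370.0]] 0.031
scene lo [313 113  50  24 238] [0.607 0.374 0.033] [[527.0, 396.0], [540.0, 345.0], [696.0, 385.0], [683.0, 436.0]] 0.041
scene lo [198 149   9  16  75] [0.349 0.03  0.057] [[332.0, 38.0], [365.0, -7.0], [383.0, 6.0], [349.0, 51.0]] 0.08
scene lo [206 151  64  20 612] [0.441 0.08  0.048] [[347.0, 46.0], [360.0, 14.0], [539.0, 89.0], [525.0, 122.0]] 0.08
scene lo [400 151  12  11  94] [0.836 0.386 0.036] [[818.0, 399.0], [827.0, 372.0], [853.0, 381.0], [844.0, 408.0]] 0.045
scene lo [232 180  18  36 271] [ 0.528 -0.024  0.056] [[513.0, 24.0], [529.0, -66.0], [538.0, -64.0], [522.0, 26.0]] 0.076
scene lo [237 231  87  44 862] [ 
[... 716 characters left out ...]
93 0.373 0.03 ] [[524.0, 398.0], [539.0, 341.0], [695.0, 383.0], [679.0, 440.0]] 0.038
side lo [296 173  50  60 671] [ 0.68  -0.106  0.054] [[583.0, -100.0], [586.0, -124.0], [806.0, -103.0], [804.0, -80.0]] 0.08
side lo [172 183  58  70 766] [0.426 0.065 0.049] [[331.0, 54.0], [349.0, -7.0], [558.0, 56.0], [540.0, 116.0]] 0.08
side lo [231 182  16  18 181] [0.568 0.088 0.048] [[548.0, 94.0], [550.0, 82.0], [611.0, 88.0], [610.0, 100.0]] 0.08
side lo [ 239  195   56   38 1051] [ 0.563 -0.018  0.039] [[509.0, 30.0], [527.0, -77.0], [641.0, -58.0], [623.0, 50.0]] 0.073
side lo [379 286  10  24 133] [ 0.542 -0.39   0.054] [[534.0, -398.0], [538.0, -401.0], [555.0, -377.0], [550.0, -374.0]] 0.08
```

Run:
```python
from h import *
for n in("scene","side"):
    s=dict(np.load(n+".npz"));P=cloud(s)
    m=((s["range_z"]>0)&(abs(P[...,2]-.103)<.012)&(P[...,0]>.3)&(P[...,0]<.85)&(abs(P[...,1])<.22)).astype(np.uint8)
    o=cv2.morphologyEx(m,cv2.MORPH_OPEN,np.ones((19,19),np.uint8))
    q=P[o>0][:,:2];r=cv2.minAreaRect((q*1000).astype(np.float32));print(n,np.round(r[0]),np.round(r[1]),r[2])
    a=np.radians(r[2] if r[2]<45 else r[2]-90);R=np.array([[np.cos(a),-np.sin(a)],[np.sin(a),np.cos(a)]])
    A=np.array(r[0])/1000
    # percentiles of extents
    l=(q-A)@R;c=(np.percentile(l,.5,0)+np.percentile(l,99.5,0))/2;A=A+R@c;print(np.degrees(a),A,np.percentile(l,99.5,0)-np.percentile(l,.5,0))
    L=(P[...,:2]-A)@R
    ok=(s["range_z"]>0)
    w=ok&(P[...,2]>.03)&(P[...,2]<.073)&(L[...,0]<-.13)&(L[...,0]>-.21)&(abs(L[...,1])<.045)
    print("wall x",np.percentile(L[w][:,0],[1,5,25,50,75]).round(4),"y",np.percentile(L[w][:,1],[1,99]).round(3),"zmax",P[w][:,2].max())
    h=A+R@[-.112,.11];D=P[...,:2]-h
    d=ok&(P[...,2]>.085)&(P[...,2]<.108)&(L[...,0]<-.14)&(L[...,1]>-.05)
    v=D[d];f=cv2.fitLine(v.astype(np.float32),cv2.DIST_L2,0,.01,.01).ravel();dd=f[:2]*np.sign(-f[0])
    print("hinge",h,"door dir",dd,"angle",np.degrees(np.arctan2(dd[1],dd[0])-(a-np.pi/2))%360,"line pt",f[2:]+h,"reach",np.percentile(np.hypot(*v.T),98),"box corners",np.round([A+R@[x,y] for x in(-.11,.11) for y in(-.11,.11)],3).tolist())
```

```text
scene [677.   6.] [220. 219.] 9.783573150634766
9.783573150634766 [0.67765646 0.00663892] [0.21238126 0.2094956 ]
wall x [-0.159  -0.1576 -0.1529 -0.1513 -0.1508] y [-0.045  0.044] zmax 0.07297958662202964
hinge [0.54859335 0.09600733] door dir [-0.9949564  -0.10030843] angle 265.97335606538087 line pt [0.40085248 0.06142394] reach 0.5071695642303773 box corners [[0.588, -0.12], [0.551, 0.096], [0.805, -0.083], [0.767, 0.134]]
side [662.   5.] [277. 142.] 47.85495376586914
-42.14504623413086 [0.66221472 0.00629025] [0.13702888 0.26713902]
wall x [-0.184  -0.1814 -0.1702 -0.1558 -0.1445] y [-0.043 -0.005] zmax 0.07255074462260158
hinge [0.65298356 0.16300268] door dir [-0.16294944 -0.98663443] angle 32.766913961469214 line pt [0.65160767 0.93576235] reach 1.0148239455190529 box corners [[0.507, -0.001], [0.654, 0.162], [0.67, -0.149], [0.818, 0.014]]
```

Emit:
arm_command(targets=[0, 0, -18, -214, -189, 0, 1, 0, 0, -18, -214, -189, 0, 1, 0, 0, -18, -214, -189, 0, 1, 0, 0, -18, -214, -189, 0, 1, 0, 0, -18, -214, -189, 0, 1, 0, 0, -18, -214, -189, 0, 1, 0, 0, -18, -214, -189, 0, 1, 0, 0, -35.5, -428, -378, 0, 1, 0, 0, -35.5, -428, -378, 0, 1, 0, 0, -35.5, -428, -378, 0, 1, 0, 0, -35.5, -428, -378, 0, 1, 0, 0, -35.5, -428, -378, 0, 1, 0, 0, -35.5, -428, -378, 0, 1, 0, 0, -35.5, -428, -378, 0, 1, 0, 0, -35.5, -428, -378, 0, 1, 0, 0, -35.5, -428, -378, 0, 1, 0, 0, -35.5, -428, -378, 0, 1, 0, 0, -35.5, -428, -378, 0, 1])

```text
time: 1.9
tool_pos: [0.46, -0.0291, 0.1753]
ee_rot: [3.141, 0.0, -2.968]
wrist_force: [-0.4, -0.3, 0.3]
width: 0.0003
finger_force: 0.0
```

Emit:
arm_command(targets=[0, 0, 0, 0, 0, 45, 1, 0, 0, 0, 0, 0, 90, 1, 0, 0, 0, 0, 0, 137, 1, 0, 0, 0, 0, 0, 137, 1, 0, 0, 0, -20, 0, 137, 1, 0, 0, 0, -35, 0, 137, 1, 0, 0, 0, -42, 0, 137, 1, 0, 0, 0, -48, 0, 137, 1, 0, 0, 0, -54, 0, 137, 1, 0, 0, 0, -60, 0, 137, 1, 0, 0, 0, -65, 0, 137, 1, 0, 0, 0, -70, 0, 137, 1, 0, 0, 0, -75, 0, 137, 1, 0, 0, 0, -80, 0, 137, 1, 0, 0, 0, -83, 0, 137, 1, 0, 0, 0, -86, 0, 137, 1, 0, 0, 0, -86, 0, 137, 1])

```text
time: 3.6
tool_pos: [0.5452, -0.016, 0.0378]
ee_rot: [3.141, -0.0, -2.971]
wrist_force: [-0.2, 0.0, 0.8]
width: 0.0003
finger_force: 0.0
```

Run:
```python
from bench import robot
import cv2,numpy as np
from h import *
o=robot.get_obs();print(o['time'],o['tool_pos'],o['wrist_force'])
s=robot.snapshot("side");np.savez("side2.npz",**s)
cv2.imwrite("pics/side2.png",cv2.resize(s["color"][150:280,150:360,::-1],None,fx=3.5,fy=3.5))
```

```text
3.6 [ 0.54521869 -0.0159836   0.03784405] [-0.15417258  0.01462595  0.82428031]
```

View pics/side2.png

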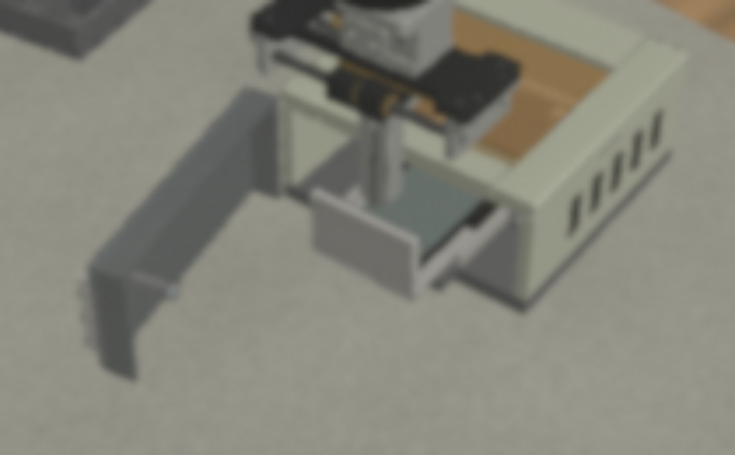

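The view shows the closed fingers at (385,190) behind the wall's top edge, so they seem to be inside the tray. I measure the wall again before moving.

```bash
cat >> h.py <<'E'
A=np.array([.677,.0065]);a=np.radians(9.8);R=np.array([[np.cos(a),-np.sin(a)],[np.sin(a),np.cos(a)]])
E
python3 - <<'E'
from h import *
for n in("side","side2"):
    s=dict(np.load(n+".npz"));P=cloud(s);L=(P[...,:2]-A)@R;z=P[...,2]
    w=(s["range_z"]>0)&(z>.03)&(z<.066)&(abs(L[...,1])<.04)&(L[...,0]<-.1)&(L[...,0]>-.25)
    print(n,w.sum(),np.histogram(L[w][:,0],np.arange(-.25,-.095,.01)))
    for v in range(205,216,2):
        print(v,[tuple((L[v,u]*1000).round().astype(int))+(int(z[v,u]*1000),) for u in range(246,274,4)])
E
```

```text
side 305 (array([  0,   0,   0,   0,   0,   0,   0,   0,  15, 265,   0,   0,   2,
        10,  13]), array([-0.25, -0.24, -0.23, -0.22, -0.21, -0.2 , -0.19, -0.18, -0.17,
       -0.16, -0.15, -0.14, -0.13, -0.12, -0.11, -0.1 ]))
205 [(np.int64(-97), np.int64(65), 14), (np.int64(-102), np.int64(48), 26), (np.int64(-88), np.int64(45), 18), (np.int64(-93), np.int64(28), 30), (np.int64(-84), np.int64(22), 27), (np.int64(-80), np.int64(12), 29), (np.int64(-73), np.int64(4), 29)]
207 [(np.int64(-153), np.int64(22), 68), (np.int64(-103), np.int64(47), 21), (np.int64(-97), np.int64(39), 20), (np.int64(-99), np.int64(24), 30), (np.int64(-91), np.int64(17), 28), (np.int64(-86), np.int64(8), 29), (np.int64(-79), np.int64(0), 28)]
209 [(np.int64(-160), np.int64(18), 69), (np.int64(-152), np.int64(11), 67), (np.int64(-111), np.int64(29), 28), (np.int64(-108), np.int64(18), 32), (np.int64(-98), np.int64(12), 28), (np.int64(-92), np.int64(4), 28), (np.int64(-86), np.int64(-5), 29)]
211 [(np.int64(-158), np.int64(19), 60), (np.int64(-159), np.int64(6), 68), (np.int64(-154), np.int64(-2), 68), (np.in
[... 1705 characters left out ...]
6), 68), (np.int64(-153), np.int64(-2), 68), (np.int64(-111), np.int64(16), 29), (np.int64(-107), np.int64(6), 30), (np.int64(-98), np.int64(0), 28), (np.int64(-92), np.int64(-9), 28)]
213 [(np.int64(-160), np.int64(18), 56), (np.int64(-157), np.int64(7), 59), (np.int64(-159), np.int64(-6), 67), (np.int64(-154), np.int64(-15), 69), (np.int64(-111), np.int64(3), 28), (np.int64(-106), np.int64(-6), 30), (np.int64(-99), np.int64(-13), 28)]
215 [(np.int64(-158), np.int64(19), 47), (np.int64(-158), np.int64(7), 53), (np.int64(-158), np.int64(-5), 60), (np.int64(-158), np.int64(-18), 67), (np.int64(-155), np.int64(-28), 70), (np.int64(-111), np.int64(-10), 28), (np.int64(-106), np.int64(-19), 30)]
```

The wall hasn't moved. The descent lagged, so the fingers crossed over the wall top. I'll go straight up, back, and down, giving each stage time to settle.

Emit:
arm_command(targets=[0, 0, 0, 0, 0, -70, 1, 0, 0, 0, 0, 0, -70, 1, 0, 0, 0, 0, 0, -70, 1, 0, 0, 0, 0, 0, -70, 1, 0, 0, 0, 0, 0, -70, 1, 0, 0, 0, 0, 0, -70, 1, 0, 0, 0, 90, 0, -70, 1, 0, 0, 0, 90, 0, -70, 1, 0, 0, 0, 90, 0, -70, 1, 0, 0, 0, 90, 0, -70, 1, 0, 0, 0, 90, 0, -70, 1, 0, 0, 0, 90, 0, -70, 1])

```text
time: 4.85
tool_pos: [0.4574, -0.0313, 0.1082]
ee_rot: [3.142, 0.001, -2.97]
wrist_force: [0.3, 0.2, 0.2]
width: 0.0004
finger_force: 0.0
```

Emit:
arm_command(targets=[0, 0, 0, 0, 0, 70, 1, 0, 0, 0, 0, 0, 70, 1, 0, 0, 0, 0, 0, 70, 1, 0, 0, 0, 0, 0, 70, 1, 0, 0, 0, 0, 0, 70, 1, 0, 0, 0, 0, 0, 70, 1, 0, 0, 0, 0, 0, 70, 1, 0, 0, 0, 0, 0, 70, 1])

```text
time: 5.65
tool_pos: [0.4569, -0.0315, 0.0389]
ee_rot: [-3.141, 0.002, -2.971]
wrist_force: [-0.2, 0.1, -0.3]
width: 0.0006
finger_force: 0.0
```

Emit:
arm_command(targets=[0, 0, 0, -20, 0, 0, 1, 0, 0, 0, -40, 0, 0, 1, 0, 0, 0, -46, 0, 0, 1, 0, 0, 0, -51, 0, 0, 1, 0, 0, 0, -56, 0, 0, 1, 0, 0, 0, -60, 0, 0, 1, 0, 0, 0, -64, 0, 0, 1, 0, 0, 0, -68, 0, 0, 1, 0, 0, 0, -72, 0, 0, 1, 0, 0, 0, -76, 0, 0, 1, 0, 0, 0, -80, 0, 0, 1, 0, 0, 0, -83, 0, 0, 1, 0, 0, 0, -86, 0, 0, 1, 0, 0, 0, -88, 0, 0, 1, 0, 0, 0, -90, 0, 0, 1, 0, 0, 0, -90, 0, 0, 1, 0, 0, 0, -90, 0, 0, 1])

```text
time: 7.35
tool_pos: [0.5454, -0.016, 0.0381]
ee_rot: [3.142, 0.001, -2.971]
wrist_force: [-0.7, 0.5, 0.2]
width: 0.0003
finger_force: 0.4
```

Emit:
arm_command(targets=[0, 0, 0, -2, 0, 0, 1, 0, 0, 0, -4, 0, 0, 1, 0, 0, 0, -5, 0, 0, 1, 0, 0, 0, -6, 0, 0, 1, 0, 0, 0, -7, 0, 0, 1, 0, 0, 0, -8, 0, 0, 1, 0, 0, 0, -8, 0, 0, 1])

```text
time: 8.05
tool_pos: [0.5521, -0.0149, 0.0379]
ee_rot: [3.141, -0.002, -2.971]
wrist_force: [-5.0, -0.7, 0.9]
width: 0.0005
finger_force: 2.4
```

Run:
```python
from bench import robot
from h import *
o=robot.get_obs();print(o['tool_pos'],o['wrist_force'])
s=robot.snapshot("side");P=cloud(s);L=(P[...,:2]-A)@R;z=P[...,2]
w=(s["range_z"]>0)&(z>.03)&(z<.066)&(abs(L[...,1])<.042)&(L[...,0]<-.112)&(L[...,0]>-.18)
w2=w&(L[...,1]<-.02);w1=w&(L[...,1]>.02)
print([np.percentile(L[k][:,0],[5,25,50,75]).round(4) for k in(w,w1,w2)],w.sum())
cv2.imwrite("pics/side3.png",cv2.resize(s["color"][150:280,150:360,::-1],None,fx=3.5,fy=3.5))
```

```text
[ 0.55212383 -0.0148572   0.03792733] [-4.95975165 -0.66783264  0.90373951]
[array([-0.1195, -0.1181, -0.117 , -0.1162]), array([-0.1191, -0.1174, -0.1165, -0.1154]), array([-0.1199, -0.1184, -0.1173, -0.1167])] 251
```

View pics/side3.png

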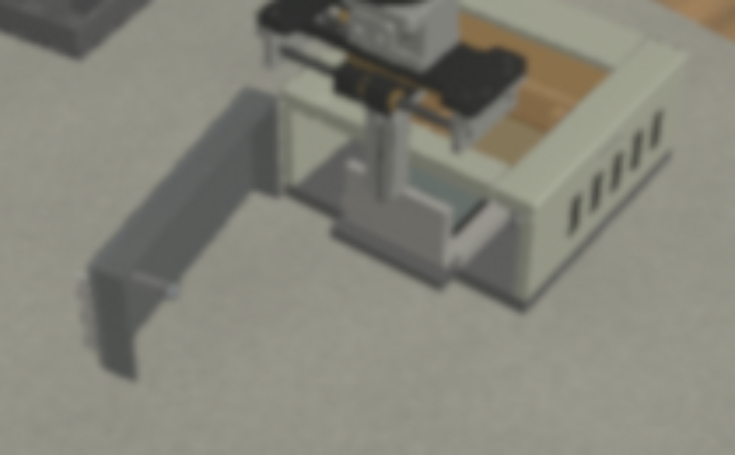

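The wall front now measures -0.117 m in the box frame, so the tray is home or nearly so. I'll press 4 mm more to confirm the stop.

Emit:
arm_command(targets=[0, 0, 0, -2, 0, 0, 1, 0, 0, 0, -4, 0, 0, 1, 0, 0, 0, -4, 0, 0, 1, 0, 0, 0, -4, 0, 0, 1])

```text
time: 8.5
tool_pos: [0.5525, -0.0148, 0.0377]
ee_rot: [3.141, -0.01, -2.971]
wrist_force: [-11.9, -2.7, 5.6]
width: 0.0002
finger_force: 6.5
```

Hard against the stops. I'll back off and raise, and measure the door from the last side cloud.

Emit:
arm_command(targets=[0, 0, 0, 30, 0, 0, 1, 0, 0, 0, 60, 0, 0, 1, 0, 0, 0, 80, 0, 0, 1, 0, 0, 0, 80, 0, 0, 1, 0, 0, 0, 80, 0, -40, 1, 0, 0, 0, 80, 0, -80, 1, 0, 0, 0, 80, 0, -110, 1, 0, 0, 0, 80, 0, -110, 1, 0, 0, 0, 80, 0, -110, 1, 0, 0, 0, 80, 0, -110, 1, 0, 0, 0, 80, 0, -110, 1])

```text
time: 9.6
tool_pos: [0.4773, -0.0274, 0.1461]
ee_rot: [3.14, -0.003, -2.971]
wrist_force: [0.4, -0.1, 0.8]
width: 0.0003
finger_force: 0.0
```

Run:
```python
from h import *
H=A+R@[-.112,.11];print("hinge",H)
for n in("side","scene"):
    s=dict(np.load(n+".npz"));P=cloud(s);L=(P[...,:2]-A)@R;z=P[...,2]
    d=(s["range_z"]>0)&(z>.03)&(z<.106)&(L[...,0]<-.17)&(L[...,0]>-.36)&(L[...,1]>0)&(L[...,1]<.13)
    q=L[d]-[-.112,.11]
    for x in np.arange(-.2,-.05,.03):
        k=abs(q[:,0]-x)<.012
        zz=z[d][k];t=zz>.09
        if k.sum()>5: print(n,round(x,3),k.sum(),"y",np.percentile(q[k][:,1],[3,50,97]).round(3),"top y",np.percentile(q[k][t][:,1],[5,95]).round(3) if t.sum()>3 else None)
    print("reach",np.percentile(np.hypot(*q.T),99).round(3))
```

```text
hinge [0.54791127 0.0958314 ]
side -0.2 169 y [-0.056 -0.036 -0.015] top y [-0.041 -0.015]
side -0.17 122 y [-0.037 -0.019 -0.009] top y [-0.035 -0.009]
side -0.14 136 y [-0.03  -0.009 -0.003] top y [-0.03  -0.003]
side -0.11 129 y [-0.023 -0.003  0.003] top y [-0.023  0.003]
side -0.08 118 y [-0.018  0.002  0.009] top y [-0.018  0.009]
side -0.05 22 y [-0.014  0.007  0.01 ] top y [-0.014  0.009]
reach 0.219
scene -0.2 181 y [-0.041 -0.026 -0.012] top y [-0.039 -0.012]
scene -0.17 145 y [-0.053 -0.011 -0.005] top y [-0.033 -0.005]
scene -0.14 142 y [-0.027 -0.005 -0.   ] top y [-0.027  0.   ]
scene -0.11 149 y [-0.021  0.001  0.006] top y [-0.022  0.005]
scene -0.08 147 y [-0.015  0.006  0.011] top y [-0.015  0.011]
scene -0.05 24 y [-0.01   0.009  0.014] top y [-0.01   0.012]
reach 0.215
```

Emit:
arm_command(targets=[0, 0, 0, 30, 50, 0, 1, 0, 0, 0, 60, 100, 0, 1, 0, 0, 0, 92, 149, 0, 1, 0, 0, 0, 92, 149, 0, 1, 0, 0, 0, 92, 149, 0, 1, 0, 0, 0, 92, 149, 0, 1, 0, 0, 0, 92, 149, 0, 1, 0, 0, 0, 92, 149, 30, 1, 0, 0, 0, 92, 149, 60, 1, 0, 0, 0, 92, 149, 98, 1, 0, 0, 0, 92, 149, 98, 1, 0, 0, 0, 92, 149, 98, 1, 0, 0, 0, 92, 149, 98, 1, 0, 0, 0, 92, 149, 98, 1, 0, 0, 0, 92, 149, 98, 1])

```text
time: 11.1
tool_pos: [0.3634, 0.1037, 0.0518]
ee_rot: [-3.141, 0.003, -2.971]
wrist_force: [-0.2, 0.1, -0.1]
width: 0.0008
finger_force: 0.0
```

Run:
```python
from bench import robot
from h import *
o=robot.get_obs();t=o['tool_pos'];L=R.T@(t[:2]-A);print(o['time'],t,L,o['wrist_force'],o['joint_positions'].round(2) if hasattr(o['joint_positions'],'round') else o['joint_positions'])
for th in range(80,-1,-5):
    r=np.radians(th);c,s=np.cos(r),np.sin(r);p=np.array([-.112,.11])+.175*np.array([-s,-c])+(.028+.008*c+.0125*s)*np.array([-c,s])
    print(th,(1000*(p-L)*[-1,1]).round())
s=robot.snapshot("side");cv2.imwrite("pics/side4.png",cv2.resize(s["color"][130:280,120:360,::-1],None,fx=3.3,fy=3.3))
```

```text
11.1 [0.3634013  0.10366832 0.05176607] [-0.29248367  0.14912791] [-0.17988783  0.08139872 -0.07529266] [ 0.13 -0.26  1.94  0.    1.46 -1.61]
80 [ -1. -28.]
75 [ -1. -44.]
70 [ -2. -59.]
65 [ -4. -74.]
60 [ -8. -90.]
55 [ -13. -104.]
50 [ -19. -119.]
45 [ -27. -133.]
40 [ -36. -146.]
35 [ -46. -159.]
30 [ -57. -170.]
25 [ -70. -181.]
20 [ -83. -190.]
15 [ -98. -198.]
10 [-113. -205.]
5 [-128. -210.]
0 [-144. -214.]
```

View pics/side4.png

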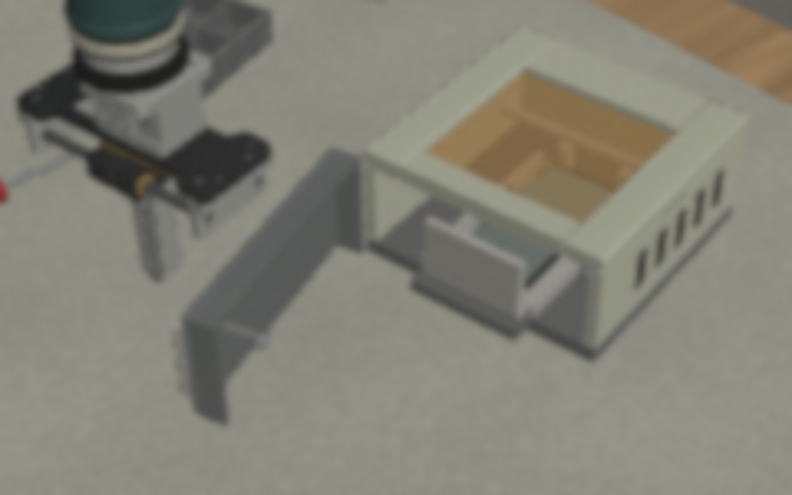

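The view shows the fingers at (155,270) outside the door, with the tray in. Now I sweep the door most of the way.

Emit:
arm_command(targets=[0, 0, 0, -1, -14, 0, 1, 0, 0, 0, -1, -28, 0, 1, 0, 0, 0, -1, -40, 0, 1, 0, 0, 0, -2, -52, 0, 1, 0, 0, 0, -3, -64, 0, 1, 0, 0, 0, -5, -76, 0, 1, 0, 0, 0, -8, -90, 0, 1, 0, 0, 0, -13, -104, 0, 1, 0, 0, 0, -19, -119, 0, 1, 0, 0, 0, -27, -133, 0, 1, 0, 0, 0, -36, -146, 0, 1, 0, 0, 0, -46, -159, 0, 1, 0, 0, 0, -57, -170, 0, 1, 0, 0, 0, -70, -181, 0, 1, 0, 0, 0, -83, -190, 0, 1, 0, 0, 0, -98, -198, 0, 1, 0, 0, 0, -105, -202, 0, 1, 0, 0, 0, -113, -205, 0, 1, 0, 0, 0, -113, -205, 0, 1, 0, 0, 0, -113, -205, 0, 1])

```text
time: 13.15
tool_pos: [0.5081, -0.0791, 0.05]
ee_rot: [3.141, -0.0, -2.971]
wrist_force: [-0.5, 0.1, 1.3]
width: 0.0005
finger_force: 0.0
```

Run:
```python
from bench import robot
from h import *
o=robot.get_obs();t=o['tool_pos'];L=R.T@(t[:2]-A);print(o['time'],t,L,o['wrist_force'])
print("to closed",1000*(np.array([-.148,-.065])-L)*[-1,1])
s=robot.snapshot("side");cv2.imwrite("pics/side5.png",cv2.resize(s["color"][130:280,120:360,::-1],None,fx=3.3,fy=3.3))
```

```text
13.15 [ 0.50806036 -0.07911211  0.04999337] [-0.18104645 -0.05560772] [-0.45785752  0.08190788  1.27836888]
to closed [-33.04645035  -9.39228221]
```

View pics/side5.png

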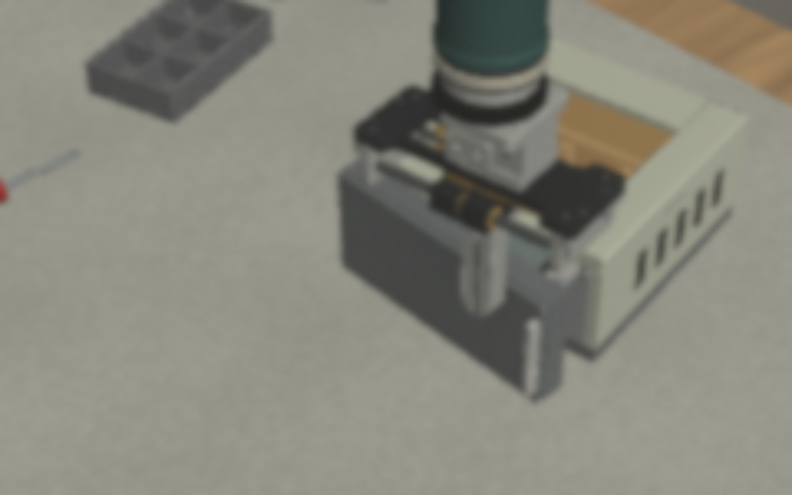

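The door is about 10° open, the fingers are on its flat face at (485,285), left of the pull strip. Now over the catch.

Emit:
arm_command(targets=[0, 0, 0, -6, -3, 0, 1, 0, 0, 0, -12, -5, 0, 1, 0, 0, 0, -17, -7, 0, 1, 0, 0, 0, -21, -8, 0, 1, 0, 0, 0, -24, -9, 0, 1, 0, 0, 0, -27, -9, 0, 1, 0, 0, 0, -30, -9, 0, 1, 0, 0, 0, -33, -9, 0, 1, 0, 0, 0, -35, -9, 0, 1, 0, 0, 0, -37, -9, 0, 1, 0, 0, 0, -37, -9, 0, 1, 0, 0, 0, -37, -9, 0, 1])

```text
time: 14.4
tool_pos: [0.541, -0.0831, 0.0501]
ee_rot: [3.142, -0.012, -2.971]
wrist_force: [-14.1, -3.1, 8.3]
width: 0.0004
finger_force: 7.6
```

Run:
```python
from bench import robot
from h import *
o=robot.get_obs();t=o['tool_pos'];L=R.T@(t[:2]-A);print(o['time'],t,L,o['wrist_force'])
```

```text
14.4 [ 0.54101934 -0.08308719  0.05009554] [-0.149245   -0.06513473] [-14.09890749  -3.06229396   8.29189269]
```

Emit:
arm_command(targets=[0, 0, 0, -2, 0, 0, 1, 0, 0, 0, -4, 0, 0, 1, 0, 0, 0, -6, 0, 0, 1, 0, 0, 0, -6, 0, 0, 1, 0, 0, 0, -6, 0, 0, 1])

```text
time: 14.9
tool_pos: [0.5407, -0.0831, 0.0501]
ee_rot: [3.141, -0.026, -2.972]
wrist_force: [-28.8, -4.8, 17.6]
width: 0.0005
finger_force: 15.2
```

The door is on a hard stop with no further give, so it is seated. I'll retract and check.

Emit:
arm_command(targets=[0, 0, 0, 6, 0, 0, 1, 0, 0, 0, 20, 0, 0, 1, 0, 0, 0, 50, 0, 0, 1, 0, 0, 0, 80, 0, 0, 1, 0, 0, 0, 110, 0, 0, 1, 0, 0, 0, 110, 0, 0, 1, 0, 0, 0, 110, 0, 0, 1, 0, 0, 0, 110, 0, -60, 1, 0, 0, 0, 110, 0, -100, 1, 0, 0, 0, 110, 0, -100, 1, 0, 0, 0, 110, 0, -100, 1, 0, 0, 0, 110, 0, -100, 1, 0, 0, 0, 110, 0, -100, 1])

```text
time: 16.2
tool_pos: [0.4431, -0.099, 0.148]
ee_rot: [3.14, -0.003, -2.97]
wrist_force: [0.6, 0.2, -0.5]
width: 0.0005
finger_force: 0.0
```

Run:
```python
from bench import robot
from h import *
o=robot.get_obs();print(o['time'],o['tool_pos'],o['wrist_force'])
for n in("side",):
    s=robot.snapshot(n);P=cloud(s);L=(P[...,:2]-A)@R;z=P[...,2]
    d=(s["range_z"]>0)&(z>.03)&(z<.09)&(L[...,0]<-.125)&(L[...,0]>-.2)&(abs(L[...,1])<.11)
    q=L[d];print(d.sum())
    f=[(y,np.median(q[abs(q[:,1]-y)<.015][:,0]).round(4)) for y in(.09,.06,.03,0,-.03,-.06)];print(f)
cv2.imwrite("pics/side6.png",cv2.resize(s["color"][130:280,120:360,::-1],None,fx=3.3,fy=3.3))
```

```text
16.2 [ 0.44307481 -0.09902903  0.14800934] [ 0.56295108  0.15588206 -0.51150522]
1185
[(0.09, np.float64(-0.1392)), (0.06, np.float64(-0.1393)), (0.03, np.float64(-0.1389)), (0, np.float64(-0.1392)), (-0.03, np.float64(-0.139)), (-0.06, np.float64(-0.1391))]
```

View pics/side6.png

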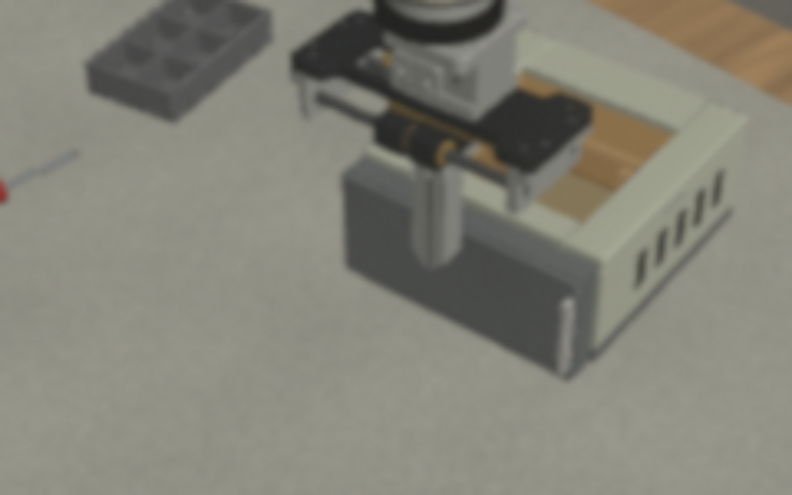

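The door is flush: its face measures a constant -0.139 m from y = +90 to -60 mm, parallel to the box. The arm is clear, so I'm handing in.

```bash
python3 -c "
from bench import robot
print(robot.close_job())"
```

```text
the job is handed in; nothing more can be done
None
```

The tray is home against its stops, the door is shut on its catch and the arm is clear; I handed the job in at about 16 s, the hand-in returned no verdict, and on the first try the fingers passed over the tray wall without contact, so I repeated that push.

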